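# Seat the microplate and click the shaker wheel to medium

## Robot

A 6-joint arm with a two-finger parallel gripper is mounted at the origin on the work surface. World frame = base frame: x ahead of the robot, y to its left, z up, the work surface at z = 0. Lengths are in m, angles in rad, forces in N, time in s.
With the tool pointing down it reaches from about 0.35 to 0.975 m from the base axis. Payload 4.9 kg.
Tool frame: the origin (TCP) lies on the centre line of the jaws, within the pads' length; the fingertips stand 8 mm ahead of it and the grasp point (between the pads) lies 11 mm behind it; z points along the fingers, y is the direction in which the jaws open and shut (so a half turn about z gives the same grasp; the last joint's range is limited). The gripper opens to 85 mm and grips with 20 to 120 N. Pads are 22 mm wide; open, the fingers measure 114 mm over their backs; the gripper's body (76 mm by 85 mm) begins 54 mm behind the grasp point. The pads swing forward as they close: fully open they stand 13 mm farther back than shut.
Start: joints at [-1.341, 0.053, 1.613, -0, 1.476, -0.119], TCP at [0.214, -0.587, 0.239] pointing down, gripper open.
Joint ranges: [-3.01, 3.01], [-1.01, 2.22], [0.06, 2.58], [-1.02, 4.17], [0.09, 2.62], [-3.14, 3.14]. Speed limits (rad/s): [2.57, 2.57, 3.14, 3.14, 3.14, 3.14].

## Interface

Orientations are given as a rotation vector (axis times angle).
In Python, from station import get_obs, get_image, calibration, finish_job gives the robot as it stands. The module is installed in compiled form; this text tells all that it offers.
- The arm moves only by the shell command python3 -m jog 'ROWS' [FORCE]. ROWS is JSON, a list of rows, each a list of 7 numbers: the shift along the tool's x, y, z in cm, then the turn, a rotation vector about the tool's x, y, z in rad, then the closure in counts, from 0 (fully open) to 255 (shut). In form: [[dx, dy, dz, ax, ay, az, jaw], ...]. A call has 1 to 8 rows; each row is the pose to reach, as a shift and turn from the pose measured when the call began, along the tool's axes at that moment; what a row does not reach only later rows make up. A row lasts 1/12 s, in which the tool goes at most 41.7 mm and 7.16 degrees, less where a joint would pass 70% of its speed; a pose out of reach is approached as far as the arm can. A call with a gripper value outside its range is refused whole. The fingers move at their own pace and stop on an object; FORCE is the grip in N (left out, the last holds). Time passes only in rows, so rows that repeat a pose let the fingers close. It gives the time, the measured TCP pose, the force and the opening at its end, in the units of the state.
- get_obs(): the state, without advancing time (a new reading comes with each control period).
- get_image(name): name is "side" or "top"; returns the picture (400x640x3 uint8, red, green, blue); there is no depth.
- calibration(name): a dict with "vfov" (degrees; the focal length in pixels is half the picture's height over the tangent of half this angle, whatever the lens; pixels are square), "cx", "cy" (the principal point, pixels), "dist_coeffs" ([k1, k2, p1, p2, k3] as OpenCV has them; the pictures are not rectified), "R" (3x3) and "t" (3): a world point X has camera coordinates R X + t. Camera axes: x right, y down, z forward; pixel columns grow to the right and rows downward; lengths in m; the calibration is good to about 2 mm. A picture is of the moment at which its call begins. calibration takes no time and is no camera call.
- finish_job(): hands the job in, once; it reports no verdict.
The state is a dict: "t": time; "q": joint angles; "dq": joint speeds; "effort": joint torques, N m; "tool_pos": TCP position; "tool_rot": TCP orientation; "contact_force": force on the tool from outside, world axes, zero at the start; "wrist_torque": the same for the moment, N m; "opening": finger opening in m.
Only numpy, scipy, OpenCV 4.12 (cv2) and the standard library are available. Lean on these libraries where they do the work, as an engineer would, in place of code of your own. Each camera call takes 0.05 s, during which the arm holds its last target. There are 200 camera calls.

## Task

Without gripping or lifting anything, push the microplate along the plate shaker's platform with the fingertips until it is fully home against the stop bar at the back. Then lay a fingertip on top of the knurled speed wheel and roll it away from the shaker's front by friction until it clicks from the smallest stud into the next position, its white index line at the middle-sized stud, without running it on to the largest stud. Leave everything else on the bench undisturbed.

Things in the scene. Friction and masses are not known exactly. Their poses are not given: they have to be found in the camera images.
- shaker: Fixed plate shaker: white case 230 (x) x 270 (y) x 75 mm high. Origin on the bench; case spans x -110..+120, y -135..+135 mm. Its front (dark window) faces its own -x, its back +x. On its flat top: at +y a dark platform with two side guides along x, 6 mm high, mid-lines at y -30 and +114 mm, 4 mm play each side of the plate, and a stop bar 12 mm high at the back; at -y the wheel.
- plate_center (a point): Centre (half-way up) of the loose 96-well microplate on the platform: white slab 85.5 (x) x 127.8 (y) x 14.4 mm high, about 0.09 kg, its x nearly along the shaker's. Its underside is 75 mm above the bench. It starts 15 to 45 mm short of home, towards the shaker's front; the flat top before its front edge is free for over 60 mm, for the fingers.
- plate_home (a point): Fixed to the shaker, axes as the shaker's: where the plate's centre is when the plate lies against the stop bar (x 45, y 42 mm in the shaker's frame).
- wheel_top (a point): Fixed to the shaker, axes as the shaker's: topmost point of the unpressed wheel, 94 mm above the bench, at x -45, y -85 mm of the shaker. Wheel: black, knurled, radius 32 mm, 28 mm wide, axle along y, standing 19 mm out of the case. Sprung: pressed down it gives up to 5 mm, 2.5 N to start, 6 N at 4 mm. Fingertip friction about 0.8 or more; the detent takes 1 to 2 N of drag at the rim.
- wheel_index (a point): On the wheel's rim, turning with it: middle of its white index line. Each side of the wheel is a fixed white cheek disc (radius 25 mm, 15.5 to 25.5 mm from the wheel's middle) with three dark steel studs (3.4, 5.6, 8 mm across), small, medium and large from front to back.
- wheel (a joint): Wheel angle, rad, growing as its top moves to the shaker's back (+x). Three detents: 0 (index line at the small front stud; starts here), 0.6 (index on top, at the medium stud: wanted), 1.2 (large rear stud). Released between detents it snaps to the nearer one (change-over about 0.3 and 0.9). One click is 19 mm of travel at the rim.
- tip_box: Bystander: blue box of pipette tips, 85 x 122 x 56 mm high, on the bench to the left of the shaker. Origin under its centre.
- reagent_bottle: Bystander: amber bottle 54 mm across, 120 mm tall, on the bench left of the shaker. Origin under its centre.
- tube_rack: Bystander: white rack of capped tubes, 70 x 100 x 70 mm high, on the bench right of the shaker. Origin under its centre.
- timer: Bystander: flat white timer 60 x 60 x 18 mm, on the bench right of the shaker. Origin under its centre.
- marker: Bystander: marker pen 130 mm long along its y, 14 mm thick, lying on the bench in front of the shaker. Origin under its middle.
- vial: Bystander: small amber vial 24 mm across, 48 mm tall, standing on the shaker's top behind the wheel. Origin under its centre.
- pipette: Bystander: grey and white pipette 230 mm long along its x, 22 mm thick, lying on the bench at the right. Origin under its middle.

How it is judged:
By the outcome, as a careful person would: the job done as asked, in the order asked, and still so for the second after the job is handed in, with the robot touching nothing.
It also fails if it takes over 48 s, if anything falls off the work surface, if the arm or the gripper's body presses on something with over 40 N, if the wrist force passes 120 N, or if a joint passes its speed limit or range.

## Working session

There is one attempt and no reset: what is moved stays moved. The work goes in short steps, Python scripts to look and compute and a shell command to move; the robot and the scene stay as the last step left them, time stands still between calls to the robot, and variables do not carry over. Pictures are saved under pics/ and viewed, about 8 in all and at most 12, crops included, and the job is handed in when it is done.

```bash
mkdir -p pics
python3 - <<'E'
from station import *
import cv2
o=get_obs();print(o)
for n in("top","side"):
    cv2.imwrite(f"pics/{n}0.png",get_image(n)[:,:,::-1]); print(calibration(n))
E
```

```text
{'t': 0.0, 'q': array([-1.34098740e+00,  5.33626371e-02,  1.61427174e+00,  1.61511935e-05,
        1.47600590e+00, -1.18978325e-01]), 'dq': array([-0.00152833,  0.00048589,  0.0013282 ,  0.00055766, -0.00121506,
        0.0004739 ]), 'effort': array([-1.23984140e-03, -3.93684053e+01, -3.70180106e+01, -1.51441332e-04,
        7.11461005e-03,  1.26218328e-05]), 'tool_pos': array([ 0.21347894, -0.58677436,  0.23807272]), 'tool_rot': array([-3.09192684e+00, -5.44743575e-01,  1.52831527e-04]), 'contact_force': array([-0.88315516, -0.66553193,  0.03519553]), 'wrist_torque': array([-0.00694603,  0.00057076,  0.01795232]), 'opening': 0.08542320724814371}
{'vfov': 42.9272088197596, 'cx': 329.06085168411016, 'cy': 199.30124152374512, 'dist_coeffs': array([-0.0640526,  0.       ,  0.       ,  0.       ,  0.       ]), 'R': array([[ 0.02143319, -0.99975758, -0.0050407 ],
       [-0.99775267, -0.02106951, -0.06360572],
       [ 0.0634841 ,  0.00639265, -0.99796238]]), 't': array([-0.06236037,  0.5336034 ,  1.19250187])}
{'vfov': 42.39399138888705, 'cx': 319.2413564337809, 'cy': 196.92193240424467, 'dist_coeffs': array([-0.12074228,  0.        ,  0.        ,  0.        ,  0.        ]), 'R': array([[ 0.97898714, -0.20369774,  0.00956075],
       [-0.10643354, -0.55039519, -0.82809241],
       [ 0.17394274,  0.80967423, -0.56051009]]), 't': array([-0.55100254,  0.12829177,  1.44150104])}
```

View pics/top0.png

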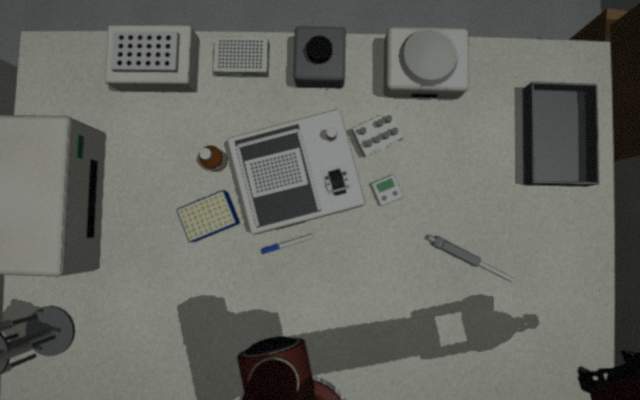

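View pics/side0.png

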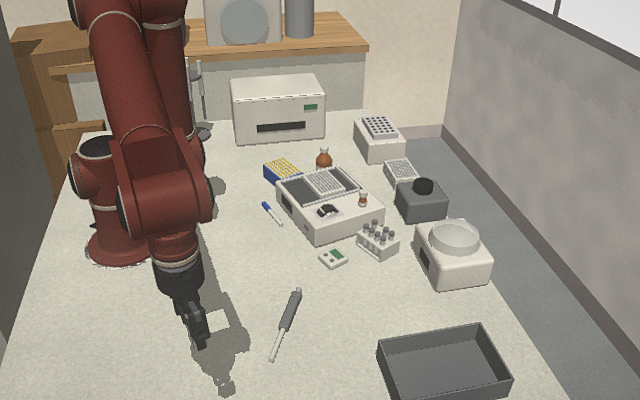

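The top view shows the shaker around (295,170), turned about 15°, with the plate at (277,172), the wheel at (337,180) and the vial at (330,133). I'll enlarge both views around it.

Run:
```python
import cv2
a=cv2.imread("pics/top0.png")[100:240,220:380]; cv2.imwrite("pics/c1.png",cv2.resize(a,None,fx=4.25,fy=4.25,interpolation=cv2.INTER_CUBIC))
```

```text
(no output)
```

View pics/c1.png

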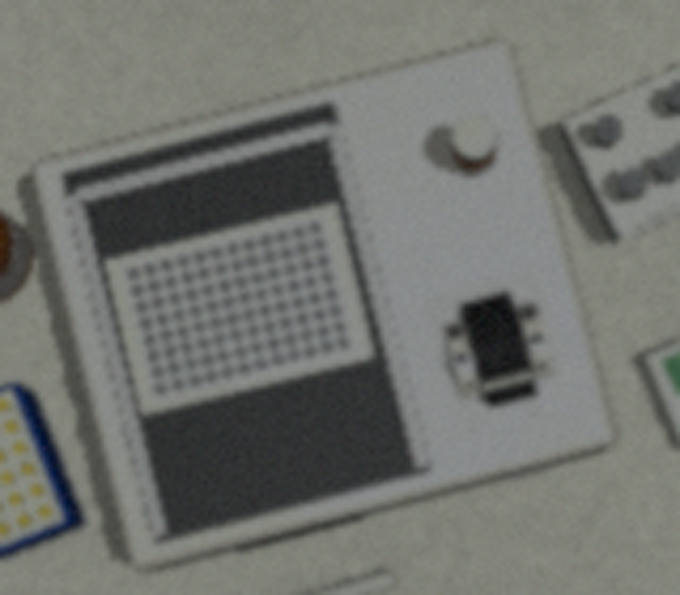

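```bash
cat > h.py <<'E'
from station import *
import numpy as np, cv2
from scipy.optimize import least_squares
def KD(n):
    c=calibration(n); f=200/np.tan(np.radians(c["vfov"]/2))
    return np.array([[f,0,c["cx"]],[0,f,c["cy"]],[0,0,1]]),c["dist_coeffs"],c["R"],c["t"]
def proj(n,P):
    K,D,R,t=KD(n); return cv2.projectPoints(np.float64(P).reshape(-1,3),cv2.Rodrigues(R)[0],t,K,D)[0][:,0]
def back(n,uv,z):
    K,D,R,t=KD(n); p=cv2.undistortPoints(np.float64(uv).reshape(-1,1,2),K,D)[:,0]
    d=np.c_[p,np.ones(len(p))]@R; C=-R.T@t; return C+d*((z-C[2])/d[:,2])[:,None]
def fit(n,uv,L):  # L local pts (x,y,z) -> x,y,yaw
    L=np.float64(L)
    def w(p): c,s=np.cos(p[2]),np.sin(p[2]); return np.c_[c*L[:,0]-s*L[:,1]+p[0],s*L[:,0]+c*L[:,1]+p[1],L[:,2]]
    m=back(n,uv,L[0,2]).mean(0)
    r=least_squares(lambda p:(proj(n,w(p))-uv).ravel(),[m[0],m[1],.2]); return r.x,r.fun.reshape(-1,2)
def sh(p,x,y,z): c,s=np.cos(p[2]),np.sin(p[2]); return np.array([p[0]+c*x-s*y,p[1]+s*x+c*y,z])
E
python3 - <<'E'
from h import *
cr=lambda a:np.float64(a)/4.25+[220,100]-.38
s,r=fit("top",cr([(40,162),(503,42),(610,440),(143,564)]),[(.12,.135,.075),(.12,-.135,.075),(-.11,-.135,.075),(-.11,.135,.075)])
print("shaker",s,r)
a,b=.04275,.0639
p,r=fit("top",cr([(107,262),(335,203),(375,358),(145,415)]),[(a,b,.0894),(a,-b,.0894),(-a,-b,.0894),(-a,b,.0894)])
print("plate",p,r)
c,si=np.cos(s[2]),np.sin(s[2]); d=p[:2]-s[:2]; print("plate in shaker",c*d[0]+si*d[1],-si*d[0]+c*d[1])
print("home",sh(s,.045,.042,.082),"wheel",sh(s,-.045,-.085,.094))
W=[sh(s,-.045,-.085,.094),sh(s,.045,.042,.0894),sh(s,-.11,-.135,.075),sh(s,-.11,.135,.075),sh(s,.12,-.135,.075)]
print((proj("top",W)-[220,100])*4.25); print("side",proj("side",W))
v=cv2.imread("pics/side0.png")[150:250,260:400]
cv2.imwrite("pics/s1.png",cv2.resize(v,None,fx=5.5,fy=5.5,interpolation=cv2.INTER_CUBIC))
E
```

```text
shaker [0.59089037 0.02439253 0.27965486] [[-2.8069631  -0.66138922]
 [ 2.16884183 -2.38412589]
 [ 3.12250367  0.76817266]
 [-2.52043559  2.09666092]]
plate [0.58823215 0.06854258 0.2713378 ] [[-0.64589096 -0.14612423]
 [ 0.69228355 -0.29023398]
 [ 0.55831317 -0.13390722]
 [-0.60949041  0.55563284]]
plate in shaker 0.00963151649801964 0.043168591618003585
home [0.62254915 0.07718194 0.082     ] wheel [ 0.57110062 -0.06972636  0.094     ]
[[499.93140409 344.43636175]
 [224.35441008 242.88001694]
 [621.6556406  441.64973382]
 [130.67314875 571.29580892]
 [510.6025778   30.25246498]]
side [[327.5973699  207.02282148]
 [333.63066103 178.94096333]
 [315.06321774 228.76763083]
 [274.4989695  180.7188215 ]
 [386.54858536 206.30683569]]
```

View pics/s1.png

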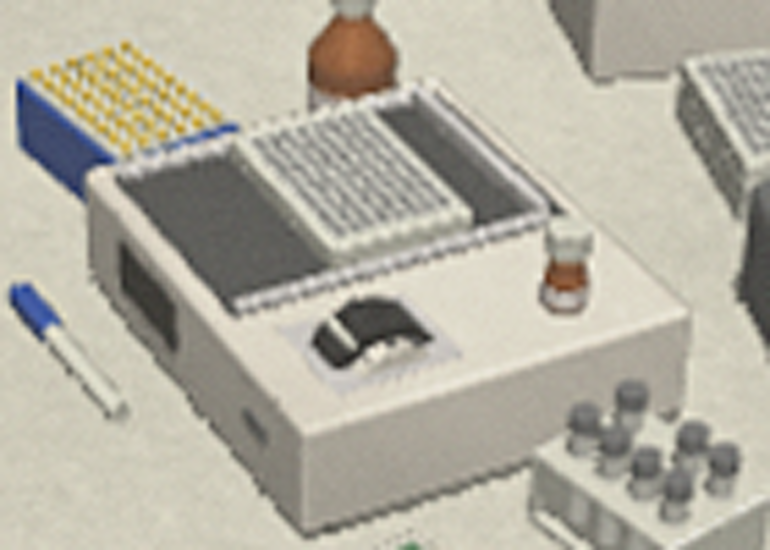

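The projected wheel top matches the dark wheel in both views: (500,344) in the top crop and about (372,313) in the side crop. The plate is about 35 mm short of home and almost square. Next I'll compute the approach.

```bash
cat >> h.py <<'E'
from scipy.spatial.transform import Rotation as Ro
S=np.array([.5909,.0244,.277])
def delta(x,y,z):
    o=get_obs(); R=Ro.from_rotvec(o["tool_rot"])
    c,s=np.cos(S[2]),np.sin(S[2])
    T=Ro.from_matrix(np.array([[c,s,0],[s,-c,0],[0,0,-1]]))
    print("t",o["t"],"d cm",np.round(R.inv().apply(sh(S,x,y,z)-o["tool_pos"])*100,2),"turn",np.round((R.inv()*T).as_rotvec(),3))
def where():
    o=get_obs(); d=o["tool_pos"]-np.r_[S[:2],0]; c,s=np.cos(S[2]),np.sin(S[2])
    print("t",o["t"],"shaker mm",np.round([1e3*(c*d[0]+s*d[1]),1e3*(c*d[1]-s*d[0]),1e3*d[2]],1),"F",np.round(o["contact_force"],2),"open",o["opening"])
E
python3 -c "
from h import *
delta(-.070,.042,.20)"
```

```text
t 0.1 d cm [ 49.68 -49.23   3.92] turn [-0.002 -0.     0.072]
```

```bash
python3 -m jog '[[2.8,-2.8,0,0,0,0.07,255],[5.6,-5.6,0,0,0,0.07,255],[8.4,-8.4,0,0,0,0.07,255],[11.2,-11.2,0,0,0,0.07,255],[14,-14,0,0,0,0.07,255],[16.8,-16.8,0,0,0,0.07,255],[19.6,-19.6,0,0,0,0.07,255],[22.4,-22.4,0,0,0,0.07,255]]' 40; python3 -c "
from h import *
delta(-.070,.042,.20);where()"
```

```text
t: 0.77
tool_pos: [0.3476, -0.2978, 0.2382]
tool_rot: [-3.109, -0.435, 0.0]
contact_force: [0.5, 0.7, 0.1]
opening: -0.0001
t 0.7667 d cm [ 25.25 -28.5    3.88] turn [-0.002 -0.     0.001]
t 0.7667 shaker mm [-322.1 -243.4  238.2] F [0.55 0.7  0.09] open -5.118418454193245e-05
```

```bash
python3 -m jog '[[2.8,-3.0,0,0,0,0,255],[5.6,-6.2,0,0,0,0,255],[8.4,-9.3,0,0,0,0,255],[11.2,-12.6,0,0,0,0,255],[14,-15.8,0,0,0,0,255],[16.8,-19,0,0,0,0,255],[19.6,-22.1,0,0,0,0,255],[22.4,-25.3,0,0,0,0,255]]'; python3 -c "
from h import *
delta(-.070,.042,.10);where()"
```

```text
t: 1.43
tool_pos: [0.491, 0.0034, 0.2384]
tool_rot: [-3.109, -0.436, 0.0]
contact_force: [0.9, -0.5, -0.6]
opening: -0.0001
t 1.4333 d cm [ 3.19 -3.45 13.85] turn [-0.002 -0.     0.002]
t 1.4333 shaker mm [-101.9    7.1  238.4] F [ 0.89 -0.49 -0.65] open -0.00010247965696113314
```

```bash
python3 -m jog '[[3.2,-3.4,0,0,0,0,255],[3.2,-3.4,3,0,0,0,255],[3.2,-3.4,6,0,0,0,255],[3.2,-3.4,9,0,0,0,255],[3.2,-3.4,12,0,0,0,255],[3.2,-3.4,13.8,0,0,0,255],[3.2,-3.4,13.8,0,0,0,255],[3.2,-3.4,13.8,0,0,0,255]]'; python3 -c "
from h import *
where()
im=get_image('side')[:,:,::-1]; cv2.imwrite('pics/s2.png',cv2.resize(im[110:250,230:410],None,fx=4.4,fy=4.2,interpolation=cv2.INTER_CUBIC))
P=[sh(S,-.07,.042,.092),sh(S,-.07,.042,.079)]
print((proj('side',P)-[230,110])*[4.4,4.2])"
```

```text
t: 2.1
tool_pos: [0.5112, 0.0453, 0.0993]
tool_rot: [-3.108, -0.436, 0.005]
contact_force: [0.9, 0.8, 0.5]
opening: 0.0003
t 2.1 shaker mm [-71.   41.9  99.3] F [0.87 0.78 0.53] open 0.0003369939260251503
[[305.7150054  325.75456352]
 [305.94354826 341.24617586]]
```

View pics/s2.png

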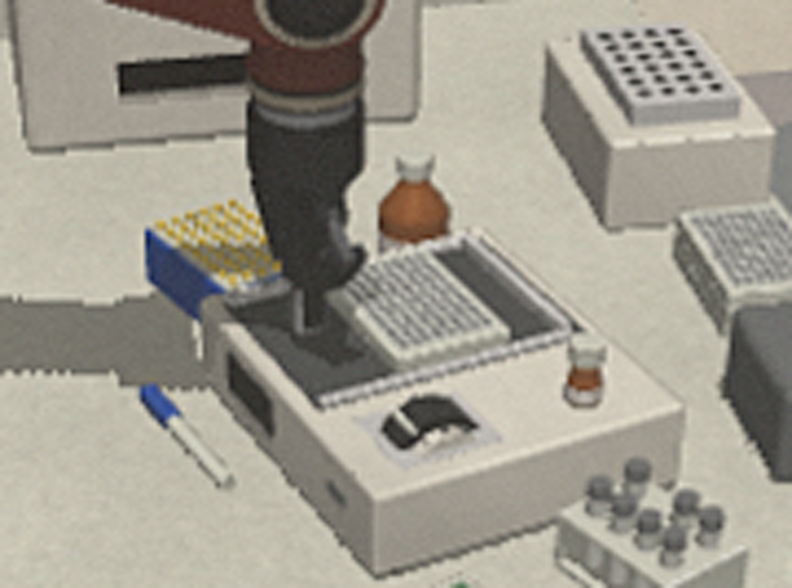

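The shut fingertips end at about (307,332) in the crop. That agrees with the tip being 8 mm ahead of the TCP, about 40 mm in front of the plate edge. Lowering now.

```bash
python3 -m jog '[[0,0,0.6,0,0,0,255],[0,0,1.15,0,0,0,255],[0,0,1.15,0,0,0,255],[0.7,0,1.15,0,0,0,255],[1.4,0,1.15,0,0,0,255],[2.0,0,1.15,0,0,0,255],[2.3,0,1.15,0,0,0,255],[2.5,0,1.15,0,0,0,255]]'; python3 -c "
from h import *
where()"
```

```text
t: 2.82
tool_pos: [0.5373, 0.0522, 0.0899]
tool_rot: [-3.109, -0.436, 0.0]
contact_force: [-1.3, -1.1, 0.2]
opening: 0.0003
t 2.8167 shaker mm [-43.9  41.4  89.9] F [-1.29 -1.06  0.22] open 0.0002959373243049036
```

```bash
python3 -m jog '[[0.3,0,0.1,0,0,0,255],[0.7,0,0.1,0,0,0,255],[1.1,0,0.1,0,0,0,255],[1.5,0,0.1,0,0,0,255],[1.9,0,0.1,0,0,0,255],[2.2,0,0.1,0,0,0,255],[2.4,0,0.1,0,0,0,255],[2.6,0,0.1,0,0,0,255]]'; python3 -c "
from h import *
where()"
```

```text
t: 3.48
tool_pos: [0.5625, 0.0594, 0.0889]
tool_rot: [-3.109, -0.436, 0.0]
contact_force: [-1.4, 0.3, -0.3]
opening: 0.0
t 3.4833 shaker mm [-17.7  41.4  88.9] F [-1.42  0.35 -0.27] open 1.5273466820335318e-05
```

```bash
python3 -m jog '[[0.2,0,0,0,0,0,255],[0.4,0,0,0,0,0,255],[0.5,0,0,0,0,0,255],[0.6,0,0,0,0,0,255],[0.7,0,0,0,0,0,255],[0.7,0,0,0,0,0,255]]'; python3 -c "
from h import *
where()"
```

```text
t: 3.98
tool_pos: [0.5694, 0.0613, 0.0889]
tool_rot: [-3.109, -0.436, -0.0]
contact_force: [-0.7, -0.3, -1.0]
opening: -0.0002
t 3.9833 shaker mm [-10.5  41.4  88.9] F [-0.65 -0.34 -1.02] open -0.0002445898166705609
```

```bash
python3 -m jog '[[0.1,0,0,0,0,0,255],[0.15,0,0,0,0,0,255],[0.2,0,0,0,0,0,255],[0.2,0,0,0,0,0,255]]'; python3 -c "
from h import *
where()
im=get_image('top')[:,:,::-1]; cv2.imwrite('pics/t3.png',cv2.resize(im[100:240,220:380],None,fx=4.25,fy=4.25,interpolation=cv2.INTER_CUBIC))"
```

```text
t: 4.32
tool_pos: [0.5699, 0.0615, 0.0889]
tool_rot: [-3.109, -0.437, 0.007]
contact_force: [-7.7, -1.8, 5.2]
opening: -0.0003
t 4.3167 shaker mm [-10.1  41.5  88.9] F [-7.72 -1.84  5.22] open -0.00028926883793786614
```

View pics/t3.png

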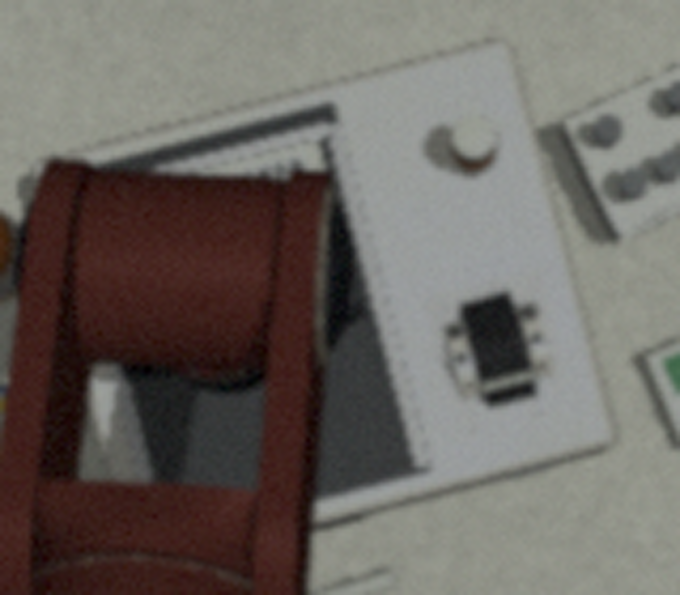

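The plate meets the stop bar: the wrist reads about 8 N and the TCP stopped at x −10.1, near the expected −8.8. Backing off, then lifting.

```bash
python3 -m jog '[[-0.6,0,0,0,0,0,255],[-1.5,0,0,0,0,0,255],[-2,0,-2,0,0,0,255],[-2,0,-5,0,0,0,255],[-2,0,-5,0,0,0,255]]'; python3 -c "
from h import *
where();delta(-.0545,-.085,.125)"
```

```text
t: 4.78
tool_pos: [0.5537, 0.0558, 0.1449]
tool_rot: [-3.111, -0.437, -0.009]
contact_force: [1.8, 0.0, 1.0]
opening: -0.0003
t 4.7833 shaker mm [-27.2  40.3 144.9] F [1.83 0.03 0.98] open -0.0002798186947452155
t 4.7833 d cm [-2.77 12.53  1.98] turn [ 0.001 -0.006  0.002]
```

```bash
python3 -m jog '[[-0.8,3.5,0,0,0,0,255],[-1.6,7,0,0,0,0,255],[-2.4,10.5,0,0,0,0,255],[-2.75,12.5,0,0,0,0,255],[-2.75,12.5,1.0,0,0,0,255],[-2.75,12.5,2,0,0,0,255],[-2.75,12.5,2,0,0,0,255]]'; python3 -c "
from h import *
where();delta(-.0545,-.085,.105)
for n in('top','side'):
    im=get_image(n)[:,:,::-1]; b=im[100:240,220:380] if n=='top' else im[130:250,260:400]
    cv2.imwrite(f'pics/{n}4.png',cv2.resize(b,(560,490),interpolation=cv2.INTER_CUBIC))
a=cv2.imread('pics/top4.png');b=cv2.imread('pics/side4.png');cv2.imwrite('pics/b4.png',cv2.resize(np.hstack([a,b]),(800,350),interpolation=cv2.INTER_AREA))"
```

```text
t: 5.37
tool_pos: [0.5597, -0.071, 0.1215]
tool_rot: [-3.109, -0.436, -0.002]
contact_force: [0.1, 0.4, -0.5]
opening: 0.0002
t 5.3667 shaker mm [-56.1 -83.3 121.5] F [ 0.1   0.36 -0.53] open 0.00020429294033498985
t 5.3667 d cm [0.15 0.18 1.65] turn [-0.002 -0.002  0.002]
```

View pics/b4.png

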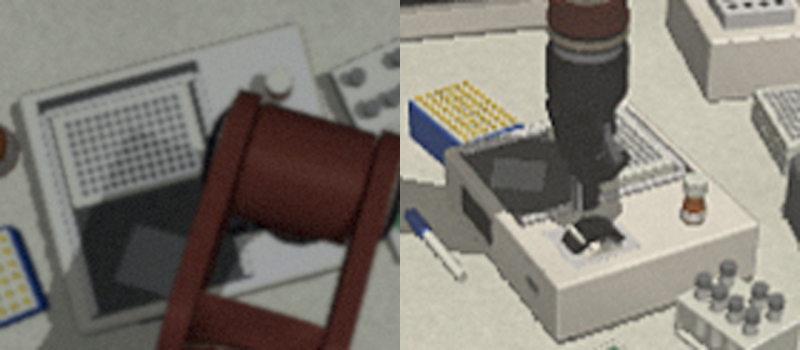

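The top view shows the plate flush against the stop bar (edge at about (55,110)–(190,80)). In the side view the tip is above the wheel, with the index line at its front. Lowering until contact.

```bash
python3 -m jog '[[0.1,0.15,0.8,0,0,0,255],[0.1,0.15,1.6,0,0,0,255],[0.1,0.15,1.9,0,0,0,255],[0.1,0.15,2.0,0,0,0,255],[0.1,0.15,2.0,0,0,0,255]]'; python3 -c "
from h import *
where()"
```

```text
t: 5.88
tool_pos: [0.562, -0.0714, 0.1028]
tool_rot: [-3.109, -0.439, -0.004]
contact_force: [-0.7, -0.8, -0.3]
opening: 0.0001
t 5.8833 shaker mm [-54.  -84.3 102.8] F [-0.72 -0.81 -0.3 ] open 7.739969269491957e-05
```

```bash
python3 -m jog '[[0,0,0.15,0,0,0,255],[0,0,0.3,0,0,0,255],[0,0,0.35,0,0,0,255],[0,0,0.35,0,0,0,255]]'; python3 -c "
from h import *
where()"
```

```text
t: 6.22
tool_pos: [0.5626, -0.0715, 0.1002]
tool_rot: [-3.109, -0.439, -0.007]
contact_force: [-0.5, 0.4, 3.8]
opening: -0.0002
t 6.2167 shaker mm [-53.4 -84.5 100.2] F [-0.45  0.44  3.85] open -0.00016069760027679058
```

```bash
python3 -m jog '[[0,0,0.2,0,0,0,255],[0.1,0,0.2,0,0,0,255],[0.3,0,0.2,0,0,0,255],[0.5,0,0.2,0,0,0,255],[0.7,0,0.2,0,0,0,255],[0.9,0,0.2,0,0,0,255],[1.1,0,0.2,0,0,0,255]]'; python3 -c "
from h import *
where()"
```

```text
t: 6.8
tool_pos: [0.5736, -0.0684, 0.0987]
tool_rot: [-3.109, -0.439, -0.008]
contact_force: [-0.4, 2.0, 5.3]
opening: -0.0
t 6.8 shaker mm [-42.  -84.5  98.7] F [-0.42  1.98  5.28] open -3.7171195292212435e-05
```

```bash
python3 -m jog '[[0.2,0,0,0,0,0,255],[0.4,0,0,0,0,0,255],[0.6,0,0,0,0,0,255],[0.7,0,0,0,0,0,255],[0.7,0,0,0,0,0,255]]'; python3 -c "
from h import *
where()
im=get_image('side')[:,:,::-1]
cv2.imwrite(f'pics/s5.png',cv2.resize(im[165:245,270:390],None,fx=6,fy=6,interpolation=cv2.INTER_CUBIC))"
```

```text
t: 7.22
tool_pos: [0.5807, -0.0663, 0.0989]
tool_rot: [-3.109, -0.439, -0.008]
contact_force: [0.1, 1.4, 5.2]
opening: 0.0001
t 7.2167 shaker mm [-34.6 -84.5  98.9] F [0.09 1.43 5.24] open 7.661560938067714e-05
```

View pics/s5.png

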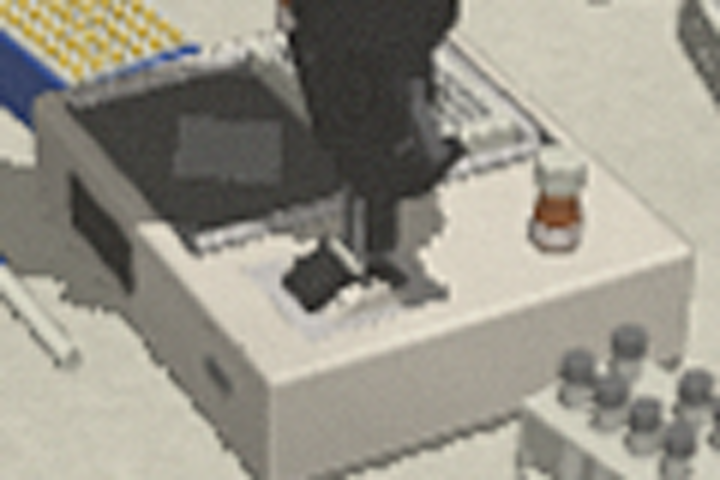

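The index line has moved up to about (350,260), next to the fingertip near the top of the wheel. Lifting straight up and moving clear.

```bash
python3 -m jog '[[0,0,-0.5,0,0,0,255],[0,0,-2,0,0,0,255],[0,0,-5,0,0,0,255],[0,0,-8,0,0,0,255],[0,0,-11,0,0,0,255]]'; python3 -m jog '[[-3,2,0,0,0,0,255],[-6,4,0,0,0,0,255],[-9,6,0,0,0,0,255],[-11,9,0,0,0,0,255],[-12,12,0,0,0,0,255],[-13,15,0,0,0,0,255],[-14,18,0,0,0,0,255],[-14,18,0,0,0,0,255]]'; python3 -c "
from h import *
where()
t=get_image('top')[:,:,::-1];im=get_image('side')[:,:,::-1]
a=cv2.resize(t[100:240,210:400],(665,490),interpolation=cv2.INTER_CUBIC); cv2.imwrite('pics/t6.png',a)
b=cv2.resize(im[160:240,275:395],(600,400),interpolation=cv2.INTER_CUBIC);cv2.imwrite('pics/s6.png',b)"
```

```text
t: 7.68
tool_pos: [0.5786, -0.0668, 0.2082]
tool_rot: [-3.109, -0.439, -0.002]
contact_force: [0.1, -0.5, 0.3]
opening: 0.0003
t: 8.35
tool_pos: [0.4921, -0.283, 0.2067]
tool_rot: [-3.112, -0.431, 0.002]
contact_force: [-0.4, 0.8, 0.1]
opening: 0.0001
t 8.35 shaker mm [-179.1 -268.7  206.7] F [-0.4   0.83  0.07] open 0.00014804982207986163
```

View pics/t6.png

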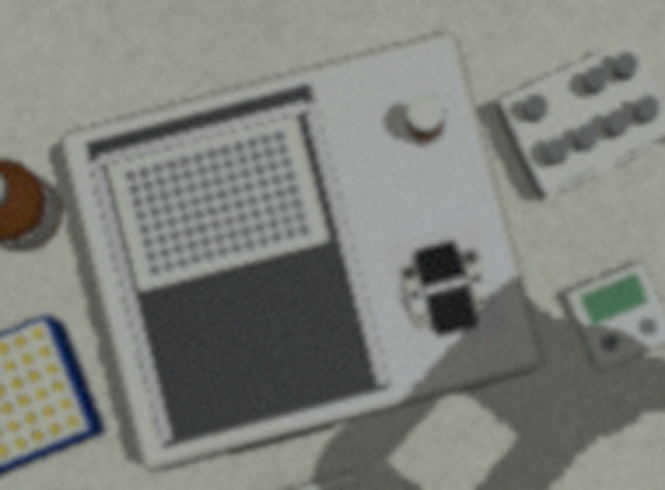

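View pics/s6.png

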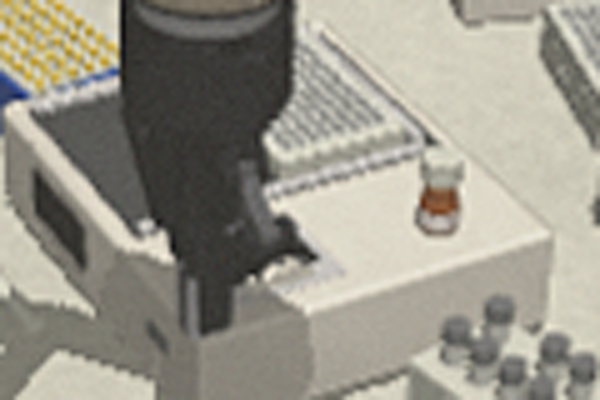

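Run:
```python
from h import *
a,b=.04275,.0639
uv=np.float64([(108,165),(298,115),(329,242),(143,292)])/3.5+[210,100]-.36
p,r=fit("top",uv,[(a,b,.0894),(a,-b,.0894),(-a,-b,.0894),(-a,b,.0894)])
print("plate",p,np.abs(r).max(),"home",sh(S,.045,.042,.082))
print("index top proj",(proj("top",sh(S,-.045,-.085,.094))-[210,100]+.36)*3.5)
```

```text
plate [0.62124094 0.07819318 0.28160759] 0.949951026924964 home [0.62269882 0.07710517 0.082     ]
index top proj [[447.86590089 285.286602  ]]
```

The fit puts the plate within 2 mm of home, and the index line is within 2 crop pixels of the projected wheel top. Handing in.

```bash
python3 -c "
from station import *
print(finish_job(),get_obs()['t'])"
```

```text
the job is handed in; nothing more can be done
the job is handed in; nothing more can be done
```

The plate is home against the stop bar, and the speed wheel is one click on, with its index line at the medium stud. I handed the job in about 8.5 s into the 48 s allowed.

- **Plate:** I pushed it about 35 mm with the shut fingertips until it met the stop bar, where the wrist read about 8 N. A fit to the last top picture puts it within 2 mm of home and square to within 0.005 rad. That is about as fine as the camera calibration allows.
- **Wheel:** I pressed a fingertip on it with about 5 N, rolled it about 19 mm towards the back, and lifted straight up. In the last top picture the index line is at (447,287), against (448,285) expected for the top position.
- **Other objects:** The things near the shaker look unmoved in the last crops. I did not check the marker or pipette in a final full picture, but the arm never came near the pipette and was only above the marker.
- **Checks that disagreed:** The case corners fitted 2–3 pixels inside their nominal size, probably because they are rounded. The last side picture could not confirm the wheel because the gripper hid it.

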